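# Couple the snap-hook drawbar to the bench kiln's car and draw the car out

## Task

The little bench kiln has been opened for unloading. Take the drawbar, lower its hook over the cross pin of the car's coupling and press gently straight down, keeping the drawbar level, until the pin is fully home and the sprung latch has flipped shut beneath it; then draw the car out with the drawbar, gently, up against its front stops, and let go, leaving the drawbar coupled. Feel your way and never force it, keep the gripper off the kiln, track and car, and leave the timer, mug and tub where they stand.

Things in the scene. Friction and masses are not known exactly. Their poses are not given: they have to be found in the camera images.
- kiln: Small grey test kiln, brick-lined, fixed on the table: 300 mm wide, 316 high, front face at x = +75 mm, its track on a board 16 mm thick, 200 wide. Origin: on the table (z = 0), mid-track, straight below the coupling pin when kiln_car reads 0. x points into the kiln, away from the robot; z up. Force between drawbar and kiln, car or coupling must stay under 20 N.
- track_end (a point): Front end of the kiln's track, on its middle line at table height, x = -150 mm in the kiln's frame; axes as the kiln's. The baseboard ends 14 mm nearer the robot. Two rails, 30 mm above the table, run 77 mm either side of the middle. On them stand stop posts with rubber buffers, 66 mm above the table, 68 to 86 mm either side of the middle, 46 to 73 mm from this point towards the kiln.
- kiln_car (a joint): How far the car (steel frame, brick deck, shelf with three terracotta cups, in all 189 mm above the table) has been drawn out along the kiln's -x, in m: 0 to 0.03 at the start, 0.12 where it meets the rubber stops (which give under a few newtons per mm). It rolls with about 3.5 N of drag, more when moved fast, and stays where it is left.
- coupling_mid (a point): Moves with the car, axes as the kiln's, 76 mm above the table. The coupling is a steel clevis on the car's front: a level cross pin along y, 10 mm thick, between two cheeks 36 mm apart. The pin's middle has this point's x and y, but is bolted through slots anywhere from 16 mm below to 16 mm above it: that height is not reported, feel for it. It does not shift under load.
- clevis_front (a point): Foremost end (-x) of the coupling's cheeks, 10 mm in front of the pin; moves with the car. The cheeks reach 10 mm above and below the pin's axis and are 46 mm apart over all; the pin's heads reach 27 mm either side. The coupling's plate stands 37 mm behind (+x) the pin; the car's front behind it reaches 28 mm above coupling_mid. Nothing is above the pin.
- drawbar: Loose dark steel drawbar, about 0.32 kg, standing on the table, hook's mouth down. Origin: at its underside, below the middle of the throat; x to the hook's nose, y its width, z up. Hook 14 mm thick (y), x from -21 to +21 mm, 51 mm high; throat 18 mm wide, open downward, round at the top (roof at z = 39 mm), mouth edges rounded.
- grip (a point): On the drawbar at x = -45, z = 22 mm: where to take its flat shank, 12 mm thick (y), z from 8 to 30 mm, which runs back from the hook to a wooden T-handle at x = -148 mm (100 mm long along y, 20 mm thick). Fingers close along the drawbar's y; a grip of about 100 N keeps it from pivoting. Let go when coupled, its tail sinks some 40 mm and rests.
- hook_seat (a point): On the drawbar at x = 0, z = 34 mm: where the pin's axis lies when it is fully home in the hook.
- latch (a joint): Sprung latch across the hook's mouth, rad: 0 shut (level, 10 mm above the hook's underside), 1.5 folded up into the throat. The pin entering from below swings it open against at most 4 N; it springs shut below the pin only when the pin is within 2 to 4 mm of home, where the roof of the hook then meets the pin hard: stop at about 7 N.
- timer: Round kitchen timer, 67 mm across, 44 high, loose bystander; origin at the middle of its underside.
- mug: Tea mug, 86 mm across, 117 with its handle, 99 high, loose bystander; origin at its underside.
- bowl: Plastic tub of stiff clay slip, 130 mm across, 57 high, loose bystander; origin at its underside.

How it is judged:
By the outcome, as a careful person would: the job done as asked, in the order asked, and still so for the second after the job is handed in, with the robot touching nothing.
It also fails if it takes over 56 s, if anything falls off the work surface, if the arm or the gripper's body presses on something with over 40 N, if the wrist force passes 120 N, or if a joint passes its speed limit or range.

## Robot

A 7-joint arm with a two-finger parallel gripper is mounted at the origin on a cart in front of the work surface, level with it; the furniture and walls round the work are solid. World frame = base frame: x ahead of the robot, y to its left, z up, the work surface at z = 0. Lengths are in m, angles in rad, forces in N, time in s.
With the tool pointing down it reaches from about 0.425 to 0.925 m from the base axis. Payload 6.8 kg.
Tool frame: the origin (TCP) lies at the very end of the fingers, on their centre line; the grasp point (between the pads) lies 19 mm behind it (robot.grip_depth is the distance from the TCP to the grasp point, in m); z points along the fingers, y is the line along which they close (so a half turn about z gives the same grasp; the last joint's range is limited). The gripper opens to 88 mm and grips with 3 to 60 N. Pads are 20 mm wide; open, the fingers measure 115 mm over their backs; the gripper's body (75 mm by 178 mm) begins 61 mm behind the grasp point.
Start: joints at [1.116, 0.477, 0.022, 1.555, -0.011, 1.109, -0.083], TCP at [0.229, -0.635, 0.223] pointing down, gripper open.
Joint ranges: [-2.96, 2.96], [-0.34, 2.1], [-1.41, 1.46], [0.24, 2.44], [-1.37, 4.51], [0.17, 1.92], [-2.96, 2.96]. Speed limits (rad/s): [2.39, 2.39, 3.14, 3.14, 3.14, 3.14, 3.14].

## Interface

Orientations are given as a unit quaternion [w, x, y, z].
In Python, from cell import readout, vision, finish_job, robot gives the robot as it stands. The module is installed in compiled form; this text tells all that it offers.
- The arm moves only by the tool send_rows, never from a script. Its argument "moves" is text: rows parted by semicolons, each of 5 numbers parted by spaces: the finger opening in cm, from 0 to 8.78, then the shift along the tool's x, y, z in cm, then the turn about the tool's z in degrees. In form: grip dx dy dz spin; .... A call has 1 to 12 rows; each row shifts and turns the commanded pose from where the row before left it, along the tool's axes as they then stand; what a row does not reach is not made up. A row lasts 1/12 s, in which the tool goes at most 41.7 mm and 7.16 degrees, less where a joint would pass 70% of its speed; a pose out of reach is approached as far as the arm can. A call is refused whole if a number of a shift passes 4.17 or a number of a turn 7.16, either way. A call with a gripper value outside its range is refused whole. The fingers move at their own pace and stop on an object; the grip force is fixed at half the most. Time passes only in rows, so rows that do not move let the fingers close. It gives the time, the measured TCP pose, the force, the opening and the grip force at its end, in the units of the state.
- readout.observe(): the state, without advancing time (a new reading comes with each control period).
- vision.snapshot(name): name is "side" or "top" or "wrist"; returns a dict with "image" (400x640x3 uint8, blue, green, red), "mtx" (3x3 intrinsics, pixels), "pose" (4x4, takes a point from camera to world coordinates); the wrist camera has in their place "hand_eye" (4x4, takes a point from camera to tool coordinates, whose origin is the TCP and whose axes are the flange's). Camera axes: x right, y up, looking along -z (the intrinsics and any distortion apply to the point x, -y, -z); pixel columns grow to the right and rows downward; lengths in m; the calibration is good to about 2 mm. A picture is of the moment at which its call begins: read the wrist's pose just before it. There is no depth.
- finish_job(): hands the job in; it is judged then, once.
The state is a dict: "time_s": time; "q": joint angles; "qvel": joint speeds; "effort": joint torques, N m; "position": TCP position; "tcp_rot": TCP orientation; "ft_force": force on the tool from outside, world axes, zero at the start; "moment": the same for the moment, N m; "grip_width": opening from 0.0 (shut) to 1.0 (fully open); "grip_force": force on a finger pad.
Only numpy, scipy, OpenCV 4.12 (cv2) and the standard library are available. Lean on these libraries where they do the work, as an engineer would, in place of code of your own. Each camera call takes 0.05 s, during which the arm holds its last target. There are 200 camera calls.

## Working session

There is one attempt and no reset: what is moved stays moved. The work goes in short steps, Python scripts to look and compute and a tool call to move; the robot and the scene stay as the last step left them, time stands still between calls to the robot, and variables do not carry over. Pictures are saved under pics/ and viewed, at most 10 in all, crops included, and the job is handed in when it is done.

Besides the shell and the picture viewer there is one more tool, called after "Emit:" as name(argument=value, ...), one argument or row to a line, values as JSON. send_rows: Moves the arm, as the interface text tells. Its arguments: {"type":"object","properties":{"moves":{"type":"string"}},"required":["moves"]}

```bash
mkdir -p pics; python3 - <<'E'
from cell import readout, vision, robot
import cv2,numpy as np
print(readout.observe())
for n in("side","top"):
    s=vision.snapshot(n);cv2.imwrite(f"pics/{n}0.png",s["image"]);print(n,s["mtx"].tolist(),np.round(s["pose"],4).tolist(),[k for k in s])
    np.savez(f"{n}0.npz",**{k:s[k] for k in("image","mtx","pose")})
E
```

```text
{'time_s': 0.0, 'q': array([ 1.11587741,  0.47781971,  0.02238533,  1.55643923, -0.01152198,
        1.10924556, -0.0830712 ]), 'qvel': array([-1.89540533e-04, -1.89971969e-04, -4.44205538e-04,  4.69966636e-05,
       -1.22680993e-03,  1.20426702e-04,  1.04564689e-03]), 'effort': array([ 2.10400190e-04, -5.82845592e+01,  1.53536439e+00, -2.72598284e+01,
       -5.42455469e-02,  1.71555817e-02,  1.42019098e-04]), 'position': array([ 0.22920521, -0.6342724 ,  0.22167459]), 'tcp_rot': array([-8.64159290e-04,  9.85001809e-01,  1.72541707e-01, -2.19364346e-04]), 'ft_force': array([ 0.46778607, -0.40721052, -0.24122703]), 'moment': array([-0.01765495,  0.00249992, -0.032919  ]), 'grip_force': 0.0, 'grip_width': 0.9953705212694435}
side [[493.87104330503485, 0.0, 317.28543413490087], [0.0, 493.87104330503485, 200.65035568576346], [0.0, 0.0, 1.0]] [[-0.808, 0.2333, -0.541, -0.3745], [-0.5886, -0.2783, 0.7591, 1.2297], [0.0265, 0.9317, 0.3621, 0.7074], [0.0, 0.0, 0.0, 1.0]] ['image', 'mtx', 'pose']
top [[439.4876547806344, 0.0, 319.92306114911713], [0.0, 439.4876547806344, 196.87838499251734], [0.0, 0.0, 1.0]] [[0.0061, 0.9975, -0.0711, 0.4408], [-1.0, 0.0056, -0.0073, -0.0556], [-0.0069, 0.0711, 0.9974, 1.5011], [0.0, 0.0, 0.0, 1.0]] ['image', 'mtx', 'pose']
```

View pics/side0.png

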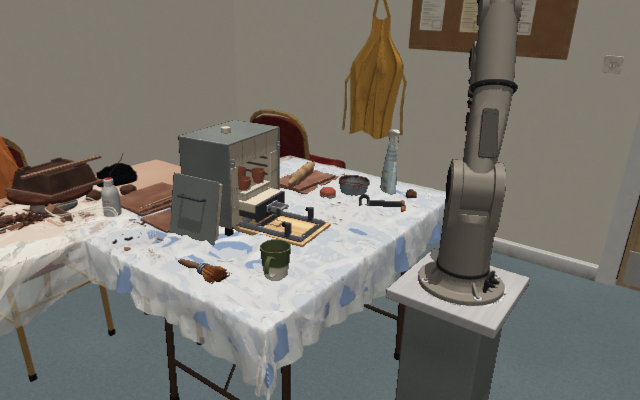

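View pics/top0.png

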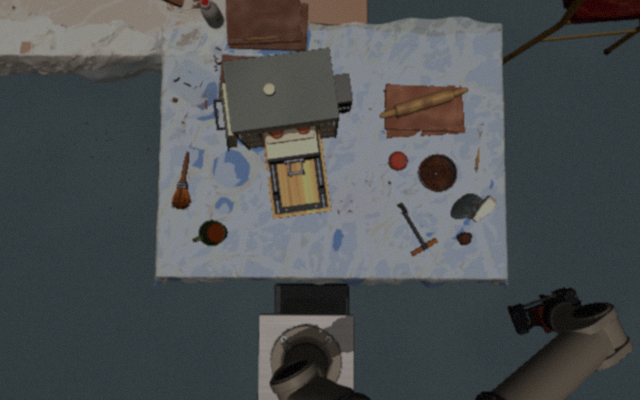

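The top view shows the track board around (272–328, 130–215), the drawbar from its hook at (403,207) to its handle at (424,247), the mug at (212,232), the tub at (437,172) and the timer at (398,160). The side view agrees. I'll enlarge the parts that matter.

```bash
cat >h.py <<'E'
import numpy as np,cv2
def ray(s,u,v):
    K=s["mtx"];d=np.array([(u-K[0,2])/K[0,0],-(v-K[1,2])/K[1,1],-1.]);P=s["pose"]
    return P[:3,3],P[:3,:3]@d
def onz(s,u,v,z):
    o,d=ray(s,u,v);return (o+d*(z-o[2])/d[2])
def proj(s,p):
    P=s["pose"];c=P[:3,:3].T@(np.asarray(p)-P[:3,3]);K=s["mtx"]
    return K[0,0]*c[0]/-c[2]+K[0,2],-K[1,1]*c[1]/-c[2]+K[1,2]
E
python3 - <<'E'
from h import *
s=np.load("top0.npz");im=s["image"]
a=cv2.resize(im[120:225,250:345],None,fx=5,fy=5,interpolation=cv2.INTER_CUBIC)
b=cv2.resize(im[190:265,385:465],None,fx=5,fy=5,interpolation=cv2.INTER_CUBIC)
c=np.zeros((525,800,3),np.uint8);c[:525,:475]=a;
c[:375,480:800]=b[:,:320];c=np.clip(c*1.5,0,255).astype(np.uint8);cv2.imwrite("pics/t1.png",c)
s=np.load("side0.npz");im=s["image"]
cv2.imwrite("pics/s1.png",cv2.resize(im[160:260,200:400],None,fx=4,fy=4,interpolation=cv2.INTER_CUBIC))
E
```

```text
(no output)
```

View pics/t1.png

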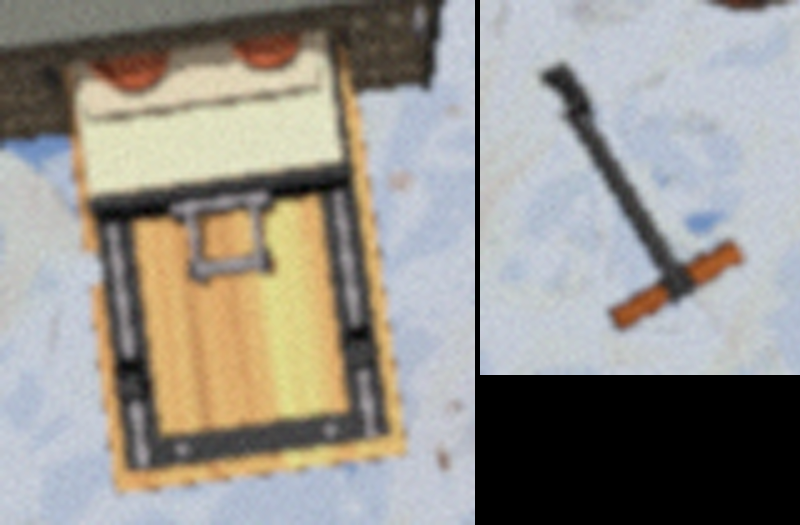

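View pics/s1.png

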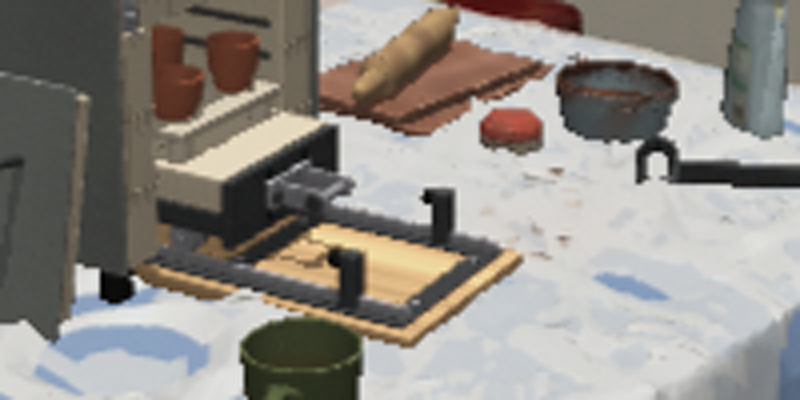

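```bash
python3 - <<'E'
from h import *
from scipy.optimize import least_squares
s={k:np.load(k+"0.npz") for k in("top","side")}; t=s["top"]; im=t["image"].astype(int)
T=lambda x,y:(250+(x+.5)/5-.5,120+(y+.5)/5-.5)
for n,p,z in[("boardL",(117,490),.016),("boardR",(406,455),.016),("boardLup",(84,230),.016),("boardRup",(352,70),.016),
 ("railL1",(115,225),.03),("railL2",(143,465),.03),("railR1",(340,195),.03),("railR2",(372,435),.03),("pinL",(191,275),.076),("pinR",(270,265),.076),("plateL",(183,203),.076),("plateR",(265,195),.076)]:
    print(n,np.round(onz(t,*T(*p),z),4))
# drawbar masks
sub=np.s_[195:260,390:450]; b,g,r=[im[sub][...,i] for i in range(3)]
o=(r-b>30); d=(r+g+b<210)&~o
for n,m in(("handle",o),("dark",d)):
    nb,l,st,c=cv2.connectedComponentsWithStats(m.astype(np.uint8)); k=1+np.argmax(st[1:,4]); v,u=np.where(l==k)
    print(n,st[k])
    P=np.array([onz(t,a+390,e+195,.026)[:2] for a,e in zip(u,v)])
    q=P
    if n=="dark":
        q=P
    c0=q.mean(0);w,V=np.linalg.eigh(np.cov((q-c0).T));ax=V[:,1];ax=ax*np.sign(ax[0]);pr=(q-c0)@ax
    print(c0,np.degrees(np.arctan2(ax[1],ax[0])),pr.min(),pr.max(),"lat",np.ptp((q-c0)@V[:,0]))
# side: pin heads (crop x4 from 200,160)
def tri(a,b):
    (o1,d1),(o2,d2)=ray(t,*a),ray(s["side"],*b)
    A=np.c_[d1,-d2];x=np.linalg.lstsq(A,o2-o1,rcond=None)[0];p,q=o1+d1*x[0],o2+d2*x[1];return (p+q)/2,np.linalg.norm(p-q)
S=lambda x,y:(200+(x+.5)/4-.5,160+(y+.5)/4-.5)
print("clevis R front",tri(T(267,268),S(350,183)))
print("clevis L front",tri(T(195,276),S(315,200)))
E
```

```text
boardL [0.4756 0.1135 0.016 ]
boardR [ 0.5004 -0.0817  0.016 ]
boardLup [0.6525 0.1384 0.016 ]
boardRup [ 0.7638 -0.0436  0.016 ]
railL1 [0.654  0.1157 0.03  ]
railL2 [0.4921 0.0947 0.03  ]
railR1 [ 0.6752 -0.0361  0.03  ]
railR2 [ 0.5131 -0.0586  0.03  ]
pinL [0.6147 0.0602 0.076 ]
pinR [0.6215 0.0087 0.076 ]
plateL [0.6621 0.066  0.076 ]
plateR [0.6676 0.0124 0.076 ]
handle [36 44 11  8 47]
[ 0.39591866 -0.41632925] -61.491838265239124 -0.0175421589794872 0.01828693142122678 lat 0.014729853969517075
dark [  8   8  30  47 194]
[ 0.44995687 -0.35427556] 29.583930187392905 -0.0854628884891205 0.08727310989518729 lat 0.01762714277372185
clevis R front (array([0.61980348, 0.0108548 , 0.076988  ]), np.float64(0.0008949248836442124))
clevis L front (array([0.61579966, 0.05892463, 0.0771695 ]), np.float64(0.004655935528433277))
```

Emit:
send_rows(
  moves="5 1.95 -3.2 0 0;5 1.95 -3.2 0 0;5 1.95 -3.2 0 0;5 1.95 -3.2 0 0;5 1.95 -3.2 0 0;5 1.95 -3.2 0 0;5 1.95 -3.2 0 0;5 1.95 -3.2 0 0",
)

```text
time_s: 0.77
position: [0.2889, -0.3391, 0.2224]
tcp_rot: [-0.0, 0.985, 0.172, -0.0]
ft_force: [1.3, 0.4, 0.3]
grip_width: 0.569
grip_force: 0.0
```

Emit:
send_rows(
  moves="5 2.8 1.0 1.1 0;5 2.8 1.0 1.1 0;5 2.8 1.0 1.1 0;5 2.8 1.0 1.1 0;5 2.8 1.0 1.1 0;5 2.8 1.0 1.1 0;5 0 0 0 -4.9;5 0 0 0 -4.9;5 0 0 0 0;5 0 0 0 0",
)

```text
time_s: 1.6
position: [0.4672, -0.3403, 0.1563]
tcp_rot: [-0.0, 0.967, 0.255, -0.0]
ft_force: [-1.5, 0.0, 0.1]
grip_width: 0.567
grip_force: 0.0
```

```bash
cat >>h.py <<'E'
def wrist(fn=None):
    from cell import readout,vision
    from scipy.spatial.transform import Rotation as R
    st=readout.observe(); s=vision.snapshot("wrist")
    T=np.eye(4);q=st["tcp_rot"];T[:3,:3]=R.from_quat([q[1],q[2],q[3],q[0]]).as_matrix();T[:3,3]=st["position"]
    o={"image":s["image"],"mtx":s["mtx"],"pose":T@s["hand_eye"]}
    if fn: np.savez(fn+".npz",**o); cv2.imwrite("pics/"+fn+".png",o["image"])
    return st,T,o
E
python3 - <<'E'
from h import *
st,T,o=wrist("w1")
print(st["position"],np.degrees(np.arctan2(T[1,0],T[0,0])),o["mtx"].tolist(),np.round(o["pose"],3).tolist())
E
```

```text
[ 0.46716301 -0.34032673  0.15627677] 29.51488292257772 [[345.2102229192866, 0.0, 323.04671217360067], [0.0, 345.2102229192866, 195.9578661217369], [0.0, 0.0, 1.0]] [[0.493, 0.832, 0.257, 0.538], [-0.87, 0.471, 0.144, -0.301], [-0.001, -0.294, 0.956, 0.317], [0.0, 0.0, 0.0, 1.0]]
```

View pics/w1.png

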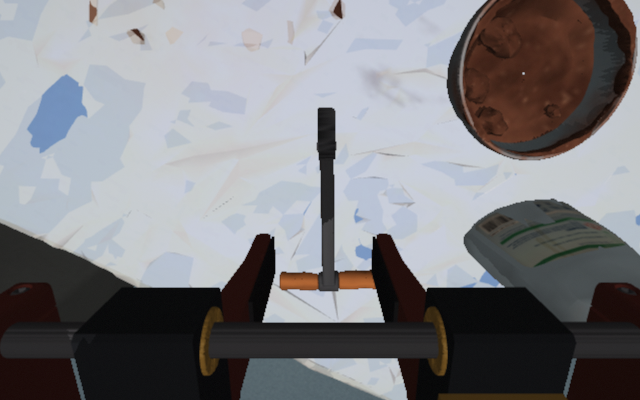

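The wrist view shows the drawbar straight ahead, with its hook tip at (326,108) and handle at (328,281). The spray bottle stands to the right at about (520,240), so I'll check its clearance.

```bash
python3 - <<'E'
from h import *
t=np.load("top0.npz");s=np.load("side0.npz");w=np.load("w1.npz")
print("bottle base side",onz(s,389,191,0),"left edge foot",onz(s,381,190,0))
def tri(a,sa,b,sb):
    (o1,d1),(o2,d2)=ray(sa,*a),ray(sb,*b)
    x=np.linalg.lstsq(np.c_[d1,-d2],o2-o1,rcond=None)[0];p,q=o1+d1*x[0],o2+d2*x[1];return (p+q)/2,np.linalg.norm(p-q)
for uv,z in(((326,108),.051),((326,150),.051),((327,165),.03),((327.5,260),.03),((328.5,272),.03),((328.5,290),.03),((319.5,215),.03),((334,215),.03)):
    print(uv,onz(w,*uv,z))
im=w["image"].astype(int)
for v in(125,180,200,220,240,255):
    r=im[v,300:350].sum(1); d=np.where(r<300)[0]+300; print(v,d.min(),d.max(), onz(w,(d.min()+d.max())/2,v,.051 if v<150 else .03)[:2])
E
```

```text
bottle base side [ 0.51616849 -0.53826457  0.        ] left edge foot [ 0.54832837 -0.52713067  0.        ]
(326, 108) [ 0.52746274 -0.30900881  0.051     ]
(326, 150) [ 0.49998664 -0.32465219  0.051     ]
(327, 165) [ 0.48630325 -0.33359196  0.03      ]
(327.5, 260) [ 0.40888113 -0.37829128  0.03      ]
(328.5, 272) [ 0.39853177 -0.3852776   0.03      ]
(328.5, 290) [ 0.38185076 -0.39482199  0.03      ]
(319.5, 215) [ 0.44382705 -0.35016962  0.03      ]
(334, 215) [ 0.45016233 -0.36135277  0.03      ]
125 318 334 [ 0.51657475 -0.31520784]
180 321 333 [ 0.47490553 -0.34009407]
200 321 333 [ 0.45923231 -0.34903524]
220 322 333 [ 0.44320696 -0.35868987]
240 322 333 [ 0.42636281 -0.36830854]
255 322 333 [ 0.41331329 -0.37576034]
```

Emit:
send_rows(
  moves="5 0.28 0.38 3 -0.5;5 0 0 3 0;5 0 0 3 0;5 0 0 2.5 0;5 0 0 2 0;5 0 0 1 0;5 0 0 0.5 0;5 0 0 0.18 0;5 0 0 0 0",
)

```text
time_s: 2.4
position: [0.4723, -0.3427, 0.0055]
tcp_rot: [0.0, 0.966, 0.26, 0.0]
ft_force: [-0.5, -0.0, 0.4]
grip_width: 0.566
grip_force: 0.0
```

Emit:
send_rows(
  moves="0.5 0 0 0 0;0.5 0 0 0 0;0.5 0 0 0 0;0.5 0 0 0 0;0.5 0 0 0 0;0.5 0 0 0 0;0.5 0 0 0 0;0.5 0 0 0 0",
)

```text
time_s: 3.07
position: [0.4719, -0.3422, 0.005]
tcp_rot: [-0.0, 0.966, 0.26, -0.0]
ft_force: [-1.0, 1.0, 2.6]
grip_width: 0.134
grip_force: 30.0
```

Emit:
send_rows(
  moves="0.5 0 0 -0.5 0;0.5 0 0 -1.5 0;0.5 0 0 -2.5 0;0.5 0 0 -3 0;0.5 0 0 -3 0;0.5 0 0 -2 0;0.5 0 0 -1 0;0.5 0 0 -0.5 0",
)

```text
time_s: 3.73
position: [0.4722, -0.3426, 0.1461]
tcp_rot: [0.001, 0.966, 0.26, 0.001]
ft_force: [0.4, -0.6, -5.3]
grip_width: 0.133
grip_force: 30.0
```

Emit:
send_rows(
  moves="0.5 0.95 -1.2 0 0;0.5 1.9 -2.41 0 0;0.5 1.9 -2.41 0 0;0.5 1.9 -2.41 0 0;0.5 1.9 -2.41 0 0;0.5 1.9 -2.41 0 0;0.5 1.9 -2.41 0 0;0.5 1.9 -2.41 0 0;0.5 1.9 -2.41 0 0;0.5 1.9 -2.41 0 0;0.5 1.9 -2.41 0 0;0.5 1.9 -2.41 0 0",
)

```text
time_s: 4.73
position: [0.5203, 0.0084, 0.1433]
tcp_rot: [-0.0, 0.966, 0.26, -0.001]
ft_force: [0.4, -0.2, -3.9]
grip_width: 0.136
grip_force: 30.0
```

Emit:
send_rows(
  moves="0.5 0.95 -1.2 0 2;0.5 0 0 0 5;0.5 0 0 0 5;0.5 0 0 0 5;0.5 0 0 0 4;0.5 0 0 0 1.6;0.5 0 0 0 0;0.5 0 0 0 0",
)

```text
time_s: 5.4
position: [0.5228, 0.0221, 0.1436]
tcp_rot: [0.0, 0.998, 0.067, -0.001]
ft_force: [0.6, 1.0, -4.7]
grip_width: 0.136
grip_force: 30.0
```

```bash
python3 - <<'E'
from h import *
st,T,o=wrist("w2")
print(st["position"],np.degrees(np.arctan2(T[1,0],T[0,0])),st["ft_force"],st["moment"])
E
```

```text
[0.52278948 0.02211078 0.14364341] 7.642746588733885 [ 0.56426506  0.97487331 -4.74111141] [ 0.04569629 -0.20950396  0.02609424]
```

View pics/w2.png

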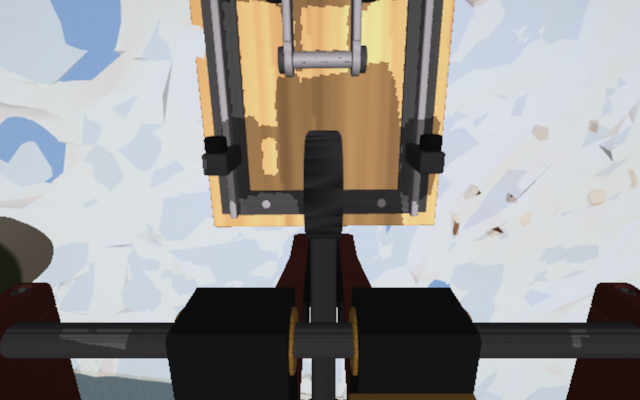

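The pin shows clearly, with its heads at (279,62) and (368,60). The hook nose is at (323,131), in line with it.

```bash
cat >m.py <<'E'
from h import *
def run(fn,sub):
    w=np.load(fn+".npz");P=w["pose"]
    return w
E
python3 - <<'E'
from h import *
w=np.load("w2.npz");P=w["pose"]; im=w["image"].astype(int)
t=np.load("top0.npz")
# pin extents along row 56..66
for v in(54,58,62,66,70,74):
    r=im[v,265:385]; print(v,''.join('#' if x.sum()<360 and x[2]-x[0]<40 else ('o' if x[2]-x[0]<40 else '.') for x in r))
c=im[40:80,323]; print([(40+i,c[i].tolist()) for i in range(0,40,2)])
for z in(.06,.07,.076,.085,.092):
    L,R,C=onz(w,278.5,62,z),onz(w,368.5,61,z),onz(w,323.5,61,z);d=L-R
    print(z,np.linalg.norm(d[:2]),np.degrees(np.arctan2(d[0],-d[1]))*-1,C[:2])
a=np.deg2rad(7.64);p=np.array([.52279,.02211,.14364])
for k,z in((.0647,.046),(.0437,.046)):
    q=p+[k*np.cos(a),k*np.sin(a),z];print("nose",k,proj(w,q))
A=[onz(w,232,110,.03),onz(w,236,180,.03),onz(w,411,110,.03),onz(w,415,180,.03),onz(w,215,224,.016),onz(w,435,226,.016)];print(np.round(A,4))
E
```

```text
54 .............######oooooooo##oooooooooooooooooooooooooooooooooooooooooooooooooooooooooo#oooooooo######..................
58 .............######oooooooo#ooooooooooooooooooooooooooooooooooooooooooooooooooooooooooo#oooooooo######..................
62 .............######oooooooo#ooooooooooo#ooooooooooooooooooooooooooooooooooooooooooooooo#oooooooo######..................
66 .............#######ooooooo#############################################################ooooooo######...................
70 ..............#######oooooo##.........................................................##oooooo#######...................
74 ....................#########.........................................................########..........................
[(40, [126, 186, 231]), (42, [126, 186, 231]), (44, [127, 187, 232]), (46, [127, 187, 231]), (48, [127, 188, 231]), (50, [100, 147, 189]), (52, [126, 122, 126]), (54, [156, 151, 156]), (56, [174, 168, 174]), (58, [194, 187, 193]), (60, [187, 181, 187]), (62, [152, 147, 152]), (64, [145, 140, 145]), (66, [115, 110, 115]), (68, [109, 150, 190]), (70, [128, 188, 232]), (72, [128, 189, 232]), (74, [101, 153, 197]), (76, [70, 109, 144]), (78, [72, 110, 146])]
0.06 0.05959532118618899 171.76671184965363 [0.62111337 0.03469341]
0.07 0.057159780259163594 171.76671184965357 [0.62039744 0.03461021]
0.076 0.05569845570294839 171.76671184965352 [0.61996788 0.03456029]
0.085 0.05350646886862552 171.76671184965357 [0.61932354 0.0344854 ]
0.092 0.051801590219707754 171.76671184965352 [0.61882239 0.03442716]
nose 0.0647 (np.float64(322.16418486938744), np.float64(141.72729392268235))
nose 0.0437 (np.float64(322.211160735722), np.float64(201.6987427211283))
[[ 0.5788  0.1004  0.03  ]
 [ 0.5233  0.094   0.03  ]
 [ 0.5972 -0.0368  0.03  ]
 [ 0.5428 -0.0517  0.03  ]
 [ 0.4758  0.1134  0.016 ]
 [ 0.5002 -0.0829  0.016 ]]
```

```bash
python3 - <<'E'
from h import *
from cell import vision
w=np.load("w2.npz");im=w["image"].astype(int)
a=np.deg2rad(7.64);p=np.array([.52279,.02211,.14364]);c=np.array([np.cos(a),np.sin(a)])
print("nose rows",[(z,round(proj(w,np.r_[p[:2]+.0647*c,p[2]+z])[1],1)) for z in(-.005,.01,.02,.03,.046)])
print("col323",[(v,im[v,323].sum()) for v in range(122,142,2)])
for z in(-.005,.01,.02,.046): print(z,(onz(w,323,130.5,p[2]+z)[:2]-p[:2])@c)
s=vision.snapshot("side");np.savez("side1.npz",**{k:s[k] for k in("image","mtx","pose")})
u,v=proj(s,[.567,.028,.16]);u0,v0=int(u)-60,int(v)-45;print(u,v,u0,v0)
cv2.imwrite("pics/s2.png",cv2.resize(s["image"][v0:v0+90,u0:u0+120],None,fx=6,fy=6,interpolation=cv2.INTER_CUBIC))
E
```

```text
nose rows [(-0.005, np.float64(126.0)), (0.01, np.float64(129.6)), (0.02, np.float64(132.3)), (0.03, np.float64(135.5)), (0.046, np.float64(141.7))]
col323 [(122, np.int64(328)), (124, np.int64(327)), (126, np.int64(326)), (128, np.int64(328)), (130, np.int64(223)), (132, np.int64(131)), (134, np.int64(132)), (136, np.int64(117)), (138, np.int64(130)), (140, np.int64(102))]
-0.005 0.06258852499999168
0.01 0.06429598950723434
0.02 0.06543429917872944
0.046 0.0683939043246166
296.53074607009046 187.23055514599437 236 142
```

View pics/s2.png

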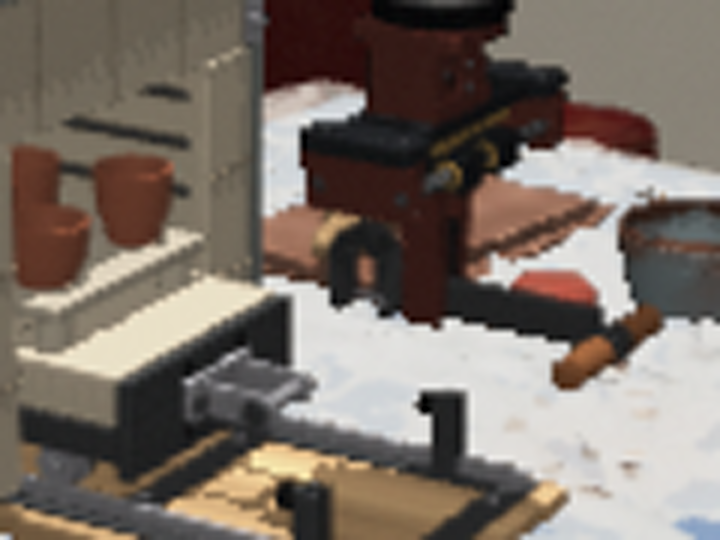

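The side view shows the hook hanging clear in front of the clevis, with its throat at crop (365,265) and the handle at crop (607,348). The near pin head is at crop (258,408). I'll check the tilt and the pin height.

```bash
python3 - <<'E'
from h import *
s=np.load("side1.npz");w=np.load("w2.npz")
a=np.deg2rad(7.64);p=np.array([.52279,.02211,.14364]);c=np.array([np.cos(a),np.sin(a)]);n=np.array([-c[1],c[0]])
def D(x,y,z): q=proj(s,np.r_[p[:2]+(x+.0430)*c+y*n,p[2]-.005+z]);return (round((q[0]-236)*6,0),round((q[1]-142)*6,0))
for k in((0,.007,.039),(0,.007,.051),(.021,.007,0),(-.021,.007,0),(-.148,.05,.019),(-.148,-.05,.019),(-.130,.006,.008),(-.130,.006,.03)):print(k,D(*k))
def tri(a,sa,b,sb):
    (o1,d1),(o2,d2)=ray(sa,*a),ray(sb,*b)
    x=np.linalg.lstsq(np.c_[d1,-d2],o2-o1,rcond=None)[0];P,q=o1+d1*x[0],o2+d2*x[1];return (P+q)/2,np.linalg.norm(P-q)
for h in((255,408),(262,408)):print(tri((280,59),w,(236+h[0]/6,142+h[1]/6),s))
pn=np.array([.6205,.0346])+.027*n
for z in(.06,.07,.08,.09): q=proj(s,np.r_[pn,z]);print(z,(q[0]-236)*6,(q[1]-142)*6)
E
```

```text
(0, 0.007, 0.039) (np.float64(359.0), np.float64(245.0))
(0, 0.007, 0.051) (np.float64(360.0), np.float64(224.0))
(0.021, 0.007, 0) (np.float64(326.0), np.float64(305.0))
(-0.021, 0.007, 0) (np.float64(392.0), np.float64(320.0))
(-0.148, 0.05, 0.019) (np.float64(565.0), np.float64(357.0))
(-0.148, -0.05, 0.019) (np.float64(649.0), np.float64(300.0))
(-0.13, 0.006, 0.008) (np.float64(572.0), np.float64(344.0))
(-0.13, 0.006, 0.03) (np.float64(573.0), np.float64(305.0))
(array([0.61713375, 0.06098248, 0.07655971]), np.float64(0.0009343591117419812))
(array([0.6155761 , 0.05975856, 0.07685625]), np.float64(0.004792224096182929))
0.06 254.09349845482996 435.56535078091736
0.07 254.0575811944476 419.05588062968843
0.08 254.02150630598908 402.47395628813763
0.09 253.98527274951175 385.8190997438589
```

```bash
python3 - <<'E'
from h import *
s=np.load("side1.npz");im=s["image"].astype(int).sum(2)
a=np.deg2rad(7.64);p=np.array([.52279,.02211,.14364]);c=np.array([np.cos(a),np.sin(a)]);n=np.array([-c[1],c[0]])
def D(x,y,z): return proj(s,np.r_[p[:2]+(x+.0430)*c+y*n,p[2]-.005+z])
for x in(-.075,-.085,-.095,-.105,-.115,-.125):
    u,t=D(x,.006,.030);_,b=D(x,.006,.008);U=int(round(u));col=im[int(t)-6:int(b)+8,U]
    d=np.where(col<230)[0]+int(t)-6
    # subpixel by 50% crossing
    print(x,U,"pred %.1f %.1f"%(t,b),"obs",d.min()-.5,d.max()+.5,col.tolist())
E
```

```text
-0.075 316 pred 189.6 196.0 obs 182.5 195.5 [160, 161, 310, 340, 359, 632, 277, 111, 101, 100, 102, 98, 99, 565, 658, 669, 667, 662, 664, 676, 671]
-0.085 319 pred 190.2 196.6 obs 189.5 196.5 [309, 626, 662, 662, 666, 393, 157, 105, 102, 99, 95, 102, 104, 627, 669, 664, 657, 666, 674, 677]
-0.095 322 pred 190.8 197.2 obs 189.5 197.5 [342, 627, 660, 622, 416, 288, 179, 126, 105, 104, 104, 101, 102, 123, 620, 659, 643, 643, 669, 673, 673]
-0.105 325 pred 191.3 197.8 obs 190.5 197.5 [630, 657, 419, 348, 350, 297, 155, 106, 105, 99, 96, 104, 105, 604, 659, 663, 655, 658, 647, 645]
-0.115 327 pred 191.9 198.4 obs 190.5 198.5 [666, 633, 413, 344, 354, 353, 206, 126, 104, 102, 99, 99, 101, 135, 611, 661, 658, 613, 601, 603, 589]
-0.125 330 pred 192.5 199.0 obs 191.5 206.5 [664, 423, 349, 352, 345, 292, 148, 117, 104, 102, 99, 102, 98, 572, 603, 379, 238, 213, 190, 180, 173]
```

The drawbar is level and the pin axis is at z of about 0.077. I'll move above the pin.

Emit:
send_rows(
  moves="0.5 0.6 0.1 0 0;0.5 1.4 0 0 0;0.5 1.5 0 0 0;0.5 1.4 0 0 0;0.5 0.7 0 0 0;0.5 0 0 1 0;0.5 0 0 1.5 0;0.5 0 0 1 0;0.5 0 0 0.3 0;0.5 0 0 0 0;0.5 0 0 0 0;0.5 0 0 0 0",
)

```text
time_s: 6.5
position: [0.5797, 0.0287, 0.1075]
tcp_rot: [-0.0, 0.998, 0.066, 0.001]
ft_force: [0.2, -0.6, -3.2]
grip_width: 0.132
grip_force: 30.0
```

```bash
python3 - <<'E'
from h import *
from cell import vision
st,T,o=wrist("w3");p=st["position"];c=T[:2,0];print(p,np.degrees(np.arctan2(c[1],c[0])),st["ft_force"],st["moment"])
for z in(.07,.077,.085):
  q=np.r_[np.array([.6206,.0343]),z];print("pin proj",proj(o,q),"heads",proj(o,q+[-.0036,.0268,0]),proj(o,q-[-.0036,.0268,0]))
print("nose",[proj(o,np.r_[p[:2]+.0637*c,p[2]+z]) for z in(-.005,.02,.046)])
s=vision.snapshot("side");np.savez("side2.npz",**{k:s[k] for k in("image","mtx","pose")})
A=cv2.resize(s["image"][170:230,250:330],None,fx=5,fy=5,interpolation=cv2.INTER_CUBIC)
B=cv2.resize(o["image"][90:290,240:405],None,fx=2.4,fy=2.4)
B=np.clip(B.astype(int)*1.5,0,255).astype(np.uint8)
C=np.zeros((490,800,3),np.uint8);C[:300,:400]=A;C[:B.shape[0],404:800]=B[:490,:396];cv2.imwrite("pics/c3.png",C)
E
```

```text
[0.5796643  0.02866594 0.10746188] 7.567109123480315 [ 0.15265664 -0.55690328 -3.19080053] [-0.00525508 -0.20866967  0.0003024 ]
pin proj (np.float64(322.20004127749803), np.float64(161.10353176496696)) heads (np.float64(275.9135463278308), np.float64(161.17414904210358)) (np.float64(368.491255932242), np.float64(161.0329072871831))
pin proj (np.float64(322.17187572253926), np.float64(163.53981350873568)) heads (np.float64(274.29662428944715), np.float64(163.61272622349844)) (np.float64(370.05217644128226), np.float64(163.46689310404724))
pin proj (np.float64(322.1372221214613), np.float64(166.53730231325622)) heads (np.float64(272.3072456783141), np.float64(166.61302751886177)) (np.float64(371.97266861157595), np.float64(166.46156879497502))
nose [(np.float64(322.41621096047646), np.float64(128.1171561414169)), (np.float64(322.31315119532974), np.float64(134.59517564039413)), (np.float64(322.1606444496886), np.float64(144.18128007777966))]
```

View pics/c3.png

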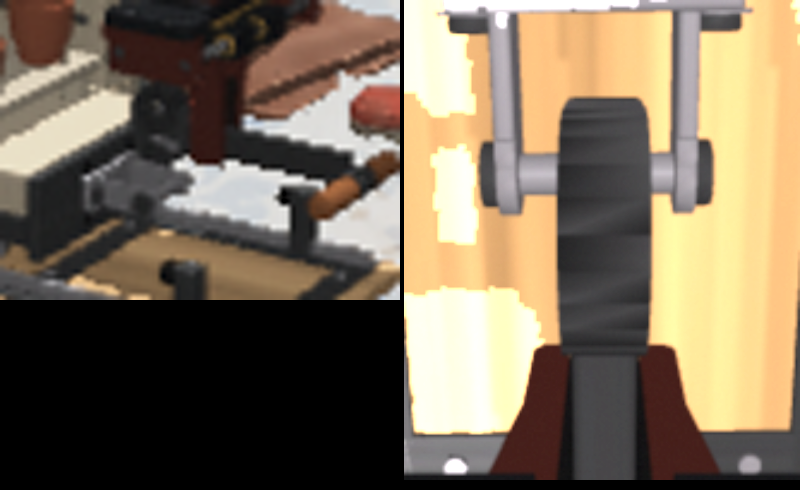

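Pin and hook are aligned to within about 2 mm: the pin is at crop (597,173) and the hook at crop (604,98–350). I'll descend, feeling the way.

Emit:
send_rows(
  moves="0.5 0 0 0.5 0;0.5 0 0 0.5 0;0.5 0 0 0.5 0;0.5 0 0 0.3 0;0.5 0 0 0.2 0;0.5 0 0 0.2 0;0.5 0 0 0.1 0;0.5 0 0 0 0;0.5 0 0 0 0",
)

```text
time_s: 7.35
position: [0.5794, 0.0286, 0.0839]
tcp_rot: [-0.0, 0.998, 0.066, 0.0]
ft_force: [-0.8, -0.2, -3.2]
grip_width: 0.134
grip_force: 30.0
```

Emit:
send_rows(
  moves="0.5 0 0 0.1 0;0.5 0 0 0.1 0;0.5 0 0 0.1 0;0.5 0 0 0.1 0;0.5 0 0 0.1 0;0.5 0 0 0.1 0;0.5 0 0 0 0;0.5 0 0 0 0",
)

```text
time_s: 8.02
position: [0.5793, 0.0286, 0.0778]
tcp_rot: [0.0, 0.998, 0.066, -0.0]
ft_force: [0.5, 0.1, -4.1]
grip_width: 0.137
grip_force: 30.0
```

Emit:
send_rows(
  moves="0.5 0 0 0.1 0;0.5 0 0 0.1 0;0.5 0 0 0.1 0;0.5 0 0 0.1 0;0.5 0 0 0.1 0;0.5 0 0 0.1 0;0.5 0 0 0 0",
)

```text
time_s: 8.6
position: [0.5798, 0.0287, 0.072]
tcp_rot: [-0.0, 0.998, 0.066, 0.0]
ft_force: [0.1, -0.0, -1.8]
grip_width: 0.134
grip_force: 30.0
```

Emit:
send_rows(
  moves="0.5 0 0 0.1 0;0.5 0 0 0.1 0;0.5 0 0 0.1 0;0.5 0 0 0.1 0;0.5 0 0 0.1 0;0.5 0 0 0 0",
)

```text
time_s: 9.1
position: [0.5788, 0.0285, 0.0665]
tcp_rot: [0.0, 0.998, 0.066, -0.001]
ft_force: [-1.2, 0.3, -0.9]
grip_width: 0.135
grip_force: 30.0
```

Emit:
send_rows(
  moves="0.5 0 0 0.1 0;0.5 0 0 0.1 0;0.5 0 0 0.1 0;0.5 0 0 0.1 0;0.5 0 0 0.1 0;0.5 0 0 0 0",
)

```text
time_s: 9.6
position: [0.5789, 0.0285, 0.0615]
tcp_rot: [0.0, 0.998, 0.066, -0.0]
ft_force: [-1.2, 0.3, -1.2]
grip_width: 0.131
grip_force: 30.0
```

Emit:
send_rows(
  moves="0.5 0 0 0.1 0;0.5 0 0 0.1 0;0.5 0 0 0.1 0;0.5 0 0 0.1 0;0.5 0 0 0.1 0;0.5 0 0 0 0",
)

```text
time_s: 10.1
position: [0.579, 0.0286, 0.0565]
tcp_rot: [0.0, 0.998, 0.066, -0.0]
ft_force: [-1.5, -0.2, -1.5]
grip_width: 0.132
grip_force: 30.0
```

```bash
python3 -c "
from cell import readout
import time
s=readout.observe();print(s['position'],s['ft_force'],s['moment'])"
```

```text
[0.57901309 0.02859397 0.05652238] [-1.49835083 -0.17325097 -1.47237376] [-0.00383155  0.13339654  0.01479646]
```

Emit:
send_rows(
  moves="0.5 0 0 0.1 0;0.5 0 0 0.1 0;0.5 0 0 0.1 0;0.5 0 0 0 0",
)

```text
time_s: 10.43
position: [0.5791, 0.0286, 0.0536]
tcp_rot: [0.0, 0.998, 0.066, -0.0]
ft_force: [-1.2, -0.4, -3.1]
grip_width: 0.133
grip_force: 30.0
```

Emit:
send_rows(
  moves="0.5 0 0 0.1 0;0.5 0 0 0.1 0;0.5 0 0 0.1 0;0.5 0 0 0 0",
)

```text
time_s: 10.77
position: [0.5788, 0.0285, 0.0504]
tcp_rot: [0.0, 0.998, 0.066, -0.001]
ft_force: [-3.1, -0.3, -3.8]
grip_width: 0.135
grip_force: 30.0
```

Emit:
send_rows(
  moves="0.5 0 0 0.1 0;0.5 0 0 0.05 0;0.5 0 0 0 0",
)

```text
time_s: 11.02
position: [0.5786, 0.0285, 0.0489]
tcp_rot: [0.0, 0.998, 0.066, -0.001]
ft_force: [-1.9, -0.5, -4.8]
grip_width: 0.134
grip_force: 30.0
```

Emit:
send_rows(
  moves="0.5 0 0 0.05 0;0.5 0 0 0.05 0;0.5 0 0 0 0",
)

```text
time_s: 11.27
position: [0.5803, 0.0288, 0.0486]
tcp_rot: [-0.0, 0.998, 0.066, 0.001]
ft_force: [-0.8, -0.2, -4.2]
grip_width: 0.138
grip_force: 30.0
```

Emit:
send_rows(
  moves="0.5 0 0 0.05 0;0.5 0 0 0.05 0;0.5 0 0 0 0",
)

```text
time_s: 11.52
position: [0.5796, 0.0286, 0.0474]
tcp_rot: [-0.0, 0.998, 0.066, 0.0]
ft_force: [1.0, 0.2, -3.8]
grip_width: 0.138
grip_force: 30.0
```

Emit:
send_rows(
  moves="0.5 0 0 0.05 0;0.5 0 0 0 0;0.5 0 0 0 0",
)

```text
time_s: 11.77
position: [0.5793, 0.0286, 0.0469]
tcp_rot: [-0.0, 0.998, 0.066, 0.0]
ft_force: [-0.2, -0.6, -4.1]
grip_width: 0.136
grip_force: 30.0
```

Emit:
send_rows(
  moves="0.5 0 0 0.05 0;0.5 0 0 0 0;0.5 0 0 0 0",
)

```text
time_s: 12.02
position: [0.5795, 0.0286, 0.0465]
tcp_rot: [0.0, 0.998, 0.066, 0.0]
ft_force: [-1.6, -0.5, -2.6]
grip_width: 0.135
grip_force: 30.0
```

Emit:
send_rows(
  moves="0.5 0 0 0.05 0;0.5 0 0 0 0;0.5 0 0 0 0",
)

```text
time_s: 12.27
position: [0.5796, 0.0287, 0.0461]
tcp_rot: [-0.0, 0.998, 0.066, 0.0]
ft_force: [-1.4, -0.4, -0.0]
grip_width: 0.133
grip_force: 30.0
```

Emit:
send_rows(
  moves="0.5 0 0 0.04 0;0.5 0 0 0 0;0.5 0 0 0 0",
)

```text
time_s: 12.52
position: [0.5797, 0.0287, 0.0457]
tcp_rot: [-0.0, 0.998, 0.066, 0.0]
ft_force: [-0.3, 0.6, 0.8]
grip_width: 0.136
grip_force: 30.0
```

```bash
python3 - <<'E'
from h import *
from cell import vision
st,T,o=wrist("w4");print(st["position"],st["ft_force"],st["moment"])
s=vision.snapshot("side");np.savez("side3.npz",**{k:s[k] for k in("image","mtx","pose")})
im=s["image"].astype(int).sum(2);a=np.deg2rad(7.57);p=st["position"];c=np.array([np.cos(a),np.sin(a)]);n=np.array([-c[1],c[0]])
for x in(-.065,-.075,-.085,-.095,-.105,-.115,-.122):
    D=lambda z:proj(s,np.r_[p[:2]+(x+.042)*c+.006*n,p[2]-.005+z])
    u,t=D(.03);_,b=D(.008);print(x,int(round(u)),"pred %.1f %.1f"%(t,b),int(t)-4,im[int(t)-4:int(b)+6,int(round(u))].tolist())
E
```

```text
[0.57973492 0.02869126 0.04570401] [-0.33874741  0.62118574  0.81190414] [ 0.0514337  -0.22662442  0.03560627]
-0.065 298 pred 213.5 219.6 209 [321, 329, 336, 337, 180, 118, 101, 100, 99, 100, 102, 279, 334, 357, 365, 373]
-0.075 301 pred 214.1 220.2 210 [647, 635, 633, 630, 265, 109, 104, 100, 101, 101, 140, 287, 344, 360, 367, 371]
-0.085 303 pred 214.7 220.8 210 [656, 652, 646, 654, 290, 123, 103, 101, 99, 103, 102, 224, 320, 354, 367, 367]
-0.095 306 pred 215.4 221.5 211 [617, 662, 661, 661, 286, 113, 104, 99, 100, 99, 105, 231, 328, 361, 367, 369]
-0.105 309 pred 216.0 222.1 211 [100, 108, 104, 103, 103, 109, 115, 103, 100, 102, 101, 106, 288, 341, 360, 361, 370]
-0.115 311 pred 216.6 222.8 212 [107, 103, 104, 107, 106, 118, 101, 103, 98, 96, 104, 138, 316, 357, 363, 358]
-0.122 313 pred 217.1 223.2 213 [308, 319, 321, 322, 155, 113, 107, 100, 99, 105, 107, 287, 318, 325, 294, 229]
```

Emit:
send_rows(
  moves="0.5 0 0 0.04 0;0.5 0 0 0 0;0.5 0 0 0 0;0.5 0 0 0 0",
)

```text
time_s: 12.95
position: [0.5798, 0.0287, 0.0452]
tcp_rot: [-0.0, 0.998, 0.066, 0.0]
ft_force: [1.9, -0.1, 1.2]
grip_width: 0.135
grip_force: 30.0
```

Emit:
send_rows(
  moves="0.5 0 0 0 0",
)

```text
time_s: 13.03
position: [0.5798, 0.0287, 0.0453]
tcp_rot: [-0.0, 0.998, 0.066, 0.001]
ft_force: [1.2, 0.3, 0.6]
grip_width: 0.135
grip_force: 30.0
```

The latch snapped over at z≈0.049 (sideways force vanished) and the roof met the pin about 3 mm lower. I'll ease off slightly and start drawing.

Emit:
send_rows(
  moves="0.5 0 0 -0.05 0;0.5 -0.05 0 0 0;0.5 -0.1 0 0 0;0.5 -0.1 0 0 0;0.5 -0.1 0 0 0;0.5 -0.1 0 0 0;0.5 -0.1 0 0 0;0.5 -0.1 0 0 0;0.5 -0.1 0 0 0;0.5 -0.15 0 0 0;0.5 -0.15 0 0 0;0.5 -0.15 0 0 0",
)

```text
time_s: 14.03
position: [0.5675, 0.027, 0.0457]
tcp_rot: [0.0, 0.998, 0.066, 0.0]
ft_force: [3.8, 0.2, -0.1]
grip_width: 0.134
grip_force: 30.0
```

Emit:
send_rows(
  moves="0.5 -0.2 0 0 0;0.5 -0.2 0 0 0;0.5 -0.2 0 0 0;0.5 -0.2 0 0 0;0.5 -0.2 0 0 0;0.5 -0.2 0 0 0;0.5 -0.2 0 0 0;0.5 -0.2 0 0 0;0.5 -0.2 0 0 0;0.5 -0.2 0 0 0;0.5 -0.2 0 0 0;0.5 -0.2 0 0 0",
)

```text
time_s: 15.03
position: [0.5436, 0.0237, 0.0456]
tcp_rot: [0.0, 0.998, 0.066, 0.0]
ft_force: [3.6, -0.7, 2.3]
grip_width: 0.136
grip_force: 30.0
```

Emit:
send_rows(
  moves="0.5 -0.2 0 -0.05 0;0.5 -0.2 0 0 0;0.5 -0.2 0 0 0;0.5 -0.2 0 0 0;0.5 -0.2 0 0 0;0.5 -0.2 0 0 0;0.5 -0.2 0 0 0;0.5 -0.2 0 0 0;0.5 -0.2 0 0 0;0.5 -0.2 0 0 0;0.5 -0.2 0 0 0;0.5 -0.2 0 0 0",
)

```text
time_s: 16.03
position: [0.5196, 0.0207, 0.046]
tcp_rot: [0.0, 0.998, 0.066, -0.0]
ft_force: [4.2, -1.2, -1.3]
grip_width: 0.136
grip_force: 30.0
```

Emit:
send_rows(
  moves="0.5 -0.2 0 0 0;0.5 -0.2 0 0 0;0.5 -0.2 0 0 0;0.5 -0.15 0 0 0;0.5 -0.15 0 0 0;0.5 -0.15 0 0 0;0.5 -0.15 0 0 0;0.5 -0.15 0 0 0",
)

```text
time_s: 16.7
position: [0.5063, 0.0189, 0.046]
tcp_rot: [0.0, 0.998, 0.066, 0.0]
ft_force: [3.7, -1.9, -2.9]
grip_width: 0.138
grip_force: 30.0
```

```bash
python3 - <<'E'
from h import *
from cell import vision
st,T,o=wrist("w5");print(st["position"],st["ft_force"],st["moment"])
s=vision.snapshot("side");np.savez("side4.npz",**{k:s[k] for k in("image","mtx","pose")})
A=cv2.resize(s["image"][170:260,240:360],None,fx=4,fy=4,interpolation=cv2.INTER_CUBIC)
B=cv2.resize(o["image"][60:280,180:460],None,fx=1.13,fy=1.13)
C=np.zeros((370,800,3),np.uint8);C[:360,:480]=A;C[:B.shape[0],482:482+B.shape[1]]=B;cv2.imwrite("pics/c5.png",C)
E
```

```text
[0.50633476 0.01887954 0.0460495 ] [ 3.68405288 -1.87093827 -2.88877404] [-0.16854968 -0.98857262 -0.07863247]
```

View pics/c5.png

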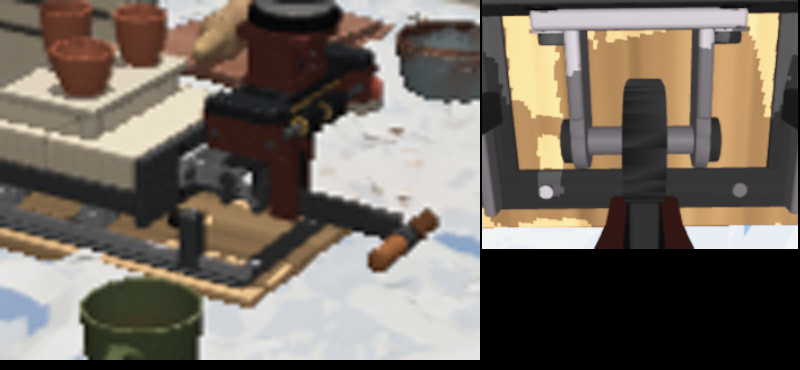

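The car's front is almost at the posts and the hook is well coupled. I'll continue slowly until the buffers are felt.

Emit:
send_rows(
  moves="0.5 -0.1 0.02 0 0;0.5 -0.1 0.02 0 0;0.5 -0.1 0.02 0 0;0.5 -0.1 0 0 0;0.5 -0.1 0 0 0;0.5 -0.1 0 0 0;0.5 -0.1 0 0 0;0.5 -0.1 0 0 0",
)

```text
time_s: 17.47
position: [0.4985, 0.0176, 0.0461]
tcp_rot: [-0.0, 0.998, 0.066, 0.0]
ft_force: [2.7, 1.2, -2.2]
grip_width: 0.137
grip_force: 30.0
```

Emit:
send_rows(
  moves="0.5 -0.1 0 0 0;0.5 -0.1 0 0 0;0.5 -0.1 0 0 0;0.5 -0.1 0 0 0",
)

```text
time_s: 17.8
position: [0.4945, 0.017, 0.0461]
tcp_rot: [-0.0, 0.998, 0.066, 0.0]
ft_force: [4.3, 1.9, -2.3]
grip_width: 0.135
grip_force: 30.0
```

Emit:
send_rows(
  moves="0.5 -0.1 0 0 0;0.5 -0.1 0 0 0;0.5 -0.1 0 0 0",
)

```text
time_s: 18.05
position: [0.4916, 0.0165, 0.0461]
tcp_rot: [-0.0, 0.998, 0.066, 0.0]
ft_force: [2.5, 2.3, -2.7]
grip_width: 0.134
grip_force: 30.0
```

Emit:
send_rows(
  moves="0.5 -0.1 0 0 0;0.5 -0.1 0 0 0",
)

```text
time_s: 18.22
position: [0.4896, 0.0162, 0.0461]
tcp_rot: [-0.0, 0.998, 0.066, 0.0]
ft_force: [3.5, 2.7, -2.0]
grip_width: 0.133
grip_force: 30.0
```

Emit:
send_rows(
  moves="0.5 -0.1 0 0 0;0.5 -0.1 0 0 0",
)

```text
time_s: 18.38
position: [0.4876, 0.0159, 0.0461]
tcp_rot: [-0.0, 0.998, 0.066, 0.0]
ft_force: [2.9, 1.9, -1.6]
grip_width: 0.133
grip_force: 30.0
```

Emit:
send_rows(
  moves="0.5 -0.1 -0.02 0 0;0.5 -0.1 -0.01 0 0",
)

```text
time_s: 18.55
position: [0.4856, 0.0157, 0.0461]
tcp_rot: [0.0, 0.998, 0.066, 0.0]
ft_force: [3.6, 1.7, -1.7]
grip_width: 0.131
grip_force: 30.0
```

Emit:
send_rows(
  moves="0.5 -0.1 0 0 0;0.5 -0.1 0 0 0",
)

```text
time_s: 18.72
position: [0.4845, 0.0155, 0.0463]
tcp_rot: [-0.0, 0.998, 0.066, 0.001]
ft_force: [7.1, 1.2, -2.6]
grip_width: 0.134
grip_force: 30.0
```

Emit:
send_rows(
  moves="0.5 -0.1 0 0 0",
)

```text
time_s: 18.8
position: [0.4843, 0.0155, 0.0465]
tcp_rot: [-0.0, 0.998, 0.066, 0.002]
ft_force: [7.1, 1.7, -2.4]
grip_width: 0.134
grip_force: 30.0
```

Emit:
send_rows(
  moves="0.5 0 0 0 0;0.5 0 0 0 0;0.5 0 0 0 0",
)

```text
time_s: 19.05
position: [0.4843, 0.0155, 0.0465]
tcp_rot: [-0.0, 0.998, 0.066, 0.002]
ft_force: [6.4, 1.6, -2.8]
grip_width: 0.134
grip_force: 30.0
```

Emit:
send_rows(
  moves="0.5 -0.05 0 0 0;0.5 0 0 0 0;0.5 0 0 0 0",
)

```text
time_s: 19.3
position: [0.4842, 0.0154, 0.0466]
tcp_rot: [-0.0, 0.998, 0.066, 0.002]
ft_force: [7.6, 2.6, -3.5]
grip_width: 0.136
grip_force: 30.0
```

The buffers are met: 7.6 N and no further travel. I'll unload the arm slightly, then let go.

Emit:
send_rows(
  moves="0.5 0.05 0 0 0;0.5 0.05 0 0 0;0.5 0.05 0 0 0;0.5 0 0 0 0",
)

```text
time_s: 19.63
position: [0.4843, 0.0154, 0.0464]
tcp_rot: [0.0, 0.998, 0.066, 0.001]
ft_force: [3.6, 0.6, 2.2]
grip_width: 0.134
grip_force: 30.0
```

Emit:
send_rows(
  moves="1.6 0 0 0 0;2 0 0 0 0;3 0 0 0 0;4 0 0 0 0;4.5 0 0 0 0;4.5 0 0 0 0;4.5 0 0 0 0;4.5 0 0 0 0;4.5 0 0 0 0;4.5 0 0 0 0",
)

```text
time_s: 20.47
position: [0.4837, 0.0156, 0.0461]
tcp_rot: [0.0, 0.998, 0.066, 0.0]
ft_force: [0.3, -0.9, 0.1]
grip_width: 0.513
grip_force: 0.0
```

Emit:
send_rows(
  moves="4.5 0 0 -0.3 0;4.5 0 0 -0.6 0;4.5 0 0 -1 0;4.5 0 0 -2 0;4.5 0 0 -2.5 0;4.5 0 0 -2.5 0;4.5 0 0 -2 0;4.5 0 0 -2 0;4.5 0 0 -1 0;4.5 0 0 0 0;4.5 0 0 0 0",
)

```text
time_s: 21.38
position: [0.4838, 0.0156, 0.1853]
tcp_rot: [0.0, 0.998, 0.066, 0.001]
ft_force: [0.2, 0.1, -0.3]
grip_width: 0.513
grip_force: 0.0
```

```bash
python3 - <<'E'
from h import *
from cell import vision
st,T,o=wrist("w6");print(st["position"],st["ft_force"],st["grip_width"])
s=vision.snapshot("side");np.savez("side5.npz",**{k:s[k] for k in("image","mtx","pose")})
A=cv2.resize(s["image"][170:260,240:360],None,fx=4,fy=4,interpolation=cv2.INTER_CUBIC)
B=cv2.resize(o["image"][0:300,180:460],None,fx=1.13,fy=1.13)
C=np.zeros((370,800,3),np.uint8);C[:360,:480]=A;C[:B.shape[0],482:482+B.shape[1]]=B;cv2.imwrite("pics/c6.png",C)
E
```

```text
[0.48377516 0.01556732 0.18533587] [ 0.22407555  0.06569982 -0.29277854] 0.5134084853583262
```

View pics/c6.png

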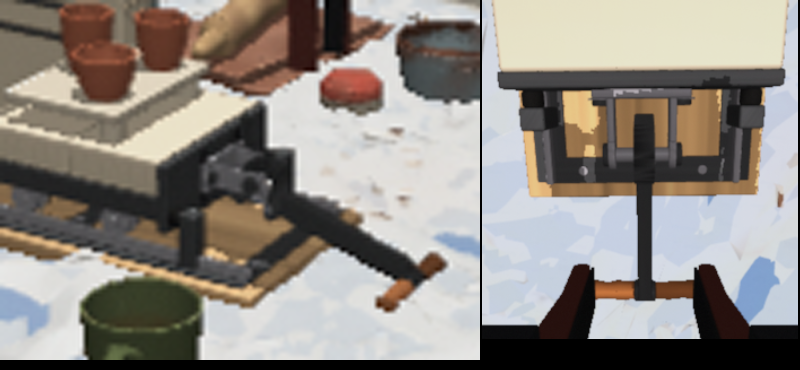

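The car is against the buffers with the drawbar coupled. Its tail is resting, the cups are upright and the gripper is clear, so I'll hand in.

```bash
python3 -c "
from cell import finish_job
print(finish_job())"
```

```text
the job is handed in; nothing more can be done
None
```

The job is handed in: the drawbar was pressed home and left coupled, the car was drawn up against its front stops, and the arm is clear of everything. The latch shutting was judged by feel, not seen.

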